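# Sweep the heel tips into the bench frame

### The job

Clear the bench: with the fingertips, sweep the three loose heel tips (black, red and tan) along the table top through the open side of the wooden three-sided frame, until all three lie flat and completely inside it. Only push them, in any order: do not pick them up, lift them or flick them across the bench, and leave the blue wax block, the white cream pot and the golden thread spool where they stand.

Things in the scene. Friction and masses are not known exactly. Their poses are not given: they have to be found in the camera images.
- frame: Three-sided frame of light wood, fixed to the table, with no floor (the thin blue patch inside is level with the table top, so nothing has to be climbed). Inside it is 200 mm wide (its y, from -100 to +100 mm) and 120 mm deep (its x, from 0 to 120 mm); walls 12 mm thick and 24 mm high stand at the back and at both sides. Origin: on the table, at the middle of the open side (the mouth). Its x axis points from the mouth into the frame, towards the back wall; z up.
- tip_black: loose black heel tip (the wear plate nailed under a shoe heel), lying flat: a D-shaped plate 38 x 40 mm, 12 mm thick, 0.03 to 0.06 kg. Origin: on its underside, at the centre of the round end (a half disc of radius 20 mm on its -x side); the straight edge lies 18 mm along its +x, 40 mm long. Its z axis points up. (The paper-thin black triangular scraps on the table are part of its surface: ignore them.)
- tip_red: loose red heel tip (the wear plate nailed under a shoe heel), lying flat: a D-shaped plate 38 x 40 mm, 12 mm thick, 0.03 to 0.06 kg. Origin: on its underside, at the centre of the round end (a half disc of radius 20 mm on its -x side); the straight edge lies 18 mm along its +x, 40 mm long. Its z axis points up.
- tip_tan: loose tan cork-coloured heel tip (the wear plate nailed under a shoe heel), lying flat: a D-shaped plate 38 x 40 mm, 12 mm thick, 0.03 to 0.06 kg. Origin: on its underside, at the centre of the round end (a half disc of radius 20 mm on its -x side); the straight edge lies 18 mm along its +x, 40 mm long. Its z axis points up.
- wax_block: Blue wax block, loose, 40 x 72 mm and 32 mm high, lying near the tips; not to be moved. Origin: centre of its underside, z up.
- cream_pot: White closed cream pot, loose, 43 mm across and 58 mm high, standing near the tips; not to be moved. Origin: centre of its underside, z up.
- spool_gold: Golden spool of thread, loose, 33 mm across the foot and 66 mm high, standing near the tips; not to be moved. Origin: centre of its underside, z up.

How it is judged:
At the end, for the whole second after the job is handed in: All three heel tips lie flat on the table (underside within 6 mm of it) and at rest inside the frame, each origin at least 17 mm behind the line of the mouth, between the side walls and before the back wall; wax block, cream pot and spool each within 20 mm of where they stood (x of tip_black in the frame of frame between 0.017 and 0.12 m and y of tip_black in the frame of frame between -0.1 and 0.1 m and height (world z) of each of tip_black, tip_red, tip_tan below 0.006 m and angle between each of tip_black, tip_red, tip_tan's own z axis and vertical below 0.2 rad and linear speed of each of tip_black, tip_red, tip_tan below 0.02 m/s and x of tip_red in the frame of frame between 0.017 and 0.12 m and y of tip_red in the frame of frame between -0.1 and 0.1 m and x of tip_tan in the frame of frame between 0.017 and 0.12 m and y of tip_tan in the frame of frame between -0.1 and 0.1 m and distance of each of wax_block, cream_pot, spool_gold from where it was at the start of the episode below 0.02 m); the robot touches nothing.
It fails at once if a heel tip is lifted off the table (its origin rises above 15 mm) (height (world z) of any of tip_black, tip_red, tip_tan above 0.015 m).
It fails at once if a heel tip is flicked (faster than 0.6 m/s) (linear speed of any of tip_black, tip_red, tip_tan above 0.6 m/s).
It fails at once if the wax block, cream pot or spool is moved by more than 20 mm (distance of any of wax_block, cream_pot, spool_gold from where it was at the start of the episode above 0.02 m).
It also fails if it takes over 64 s, if anything falls off the work surface, if the arm or the gripper's body presses on something with over 40 N, if the wrist force passes 120 N, or if a joint passes its speed limit or range.

### The arm

A 7-joint arm with a two-finger parallel gripper is mounted at the origin on a cart in front of the work surface, level with it; the furniture and walls round the work are solid. World frame = base frame: x ahead of the robot, y to its left, z up, the work surface at z = 0. Lengths are in m, angles in rad, forces in N, time in s.
With the tool pointing down it reaches from about 0.425 to 0.925 m from the base axis. Payload 6.8 kg.
Tool frame: the origin (TCP) lies midway between the tips of the shut fingers; the grasp point (between the pads) lies 19 mm behind it; z points along the fingers, y is the line along which they close (so a half turn about z gives the same grasp; the last joint's range is limited). The gripper opens to 85 mm and grips with 20 to 120 N. Pads are 22 mm wide; open, the fingers measure 114 mm over their backs; the gripper's body (76 mm by 85 mm) begins 54 mm behind the grasp point. The pads swing forward as they close: fully open they stand 13 mm farther back than shut.
Start: joints at [1.212, 0.477, 0.022, 1.555, -0.011, 1.109, -0.083], TCP at [0.168, -0.654, 0.231] pointing down, gripper open.
Joint ranges: [-2.96, 2.96], [-0.34, 2.1], [-1.41, 1.46], [0.24, 2.44], [-1.37, 4.51], [0.17, 1.92], [-2.96, 2.96]. Speed limits (rad/s): [2.39, 2.39, 3.14, 3.14, 3.14, 3.14, 3.14].

### API

Orientations are given as a unit quaternion [w, x, y, z].
In Python, from station import bot, eyes, ticket gives the robot as it stands.
- The arm moves only by the shell command python3 -m crank 'ROWS' [FORCE]. ROWS is text: rows parted by semicolons, each of 7 numbers parted by spaces: the shift along the tool's x, y, z in units of 0.5 m (1.0 is 0.5 m), then the turn, a rotation vector about the tool's x, y, z in units of 180 degrees (1.0 is 180 degrees), then the closure, from 0 (fully open) to 1 (shut). A call has 1 to 20 rows; each row is the pose to reach, as a shift and turn from the pose commanded when the call began, along the tool's axes at that moment, turning the shorter way round; what a row does not reach only later rows make up. A row lasts 1/10 s, in which the tool goes at most 50 mm and 8.59 degrees, less where a joint would pass 70% of its speed; a pose out of reach is approached as far as the arm can. A call with a number of a shift or a turn outside -1 to 1 is refused whole. A call with a gripper value outside its range is refused whole. The fingers move at their own pace and stop on an object; FORCE is the grip in N (left out, the last holds). Time passes only in rows, so rows that repeat a pose let the fingers close. It gives the time, the measured TCP pose, the force, the opening and the grip force at its end, in the units of the state.
- bot.get_obs(): the state, without advancing time (a new reading comes with each control period).
- eyes.read_camera(name): name is "side" or "top" or "wrist"; returns a dict with "image" (480x640x3 uint8, red, green, blue), "K" (3x3 intrinsics, pixels), "R" (3x3) and "t" (3): a world point X has camera coordinates R X + t. Camera axes: x right, y down, z forward; pixel columns grow to the right and rows downward; lengths in m; the calibration is good to about 2 mm. A picture is of the moment at which its call begins. There is no depth.
- ticket.hand_in(): hands the job in; it is judged then, once.
The state is a dict: "t": time; "q": joint angles; "joint_vel": joint speeds; "joint_torque": joint torques, N m; "eef_pos": TCP position; "tool_rot": TCP orientation; "contact_force": force on the tool from outside, world axes, zero at the start; "torque": the same for the moment, N m; "gripper_width": opening from 0.0 (shut) to 1.0 (fully open); "grasp_force": force on a finger pad.
Only numpy, scipy, OpenCV 4.12 (cv2) and the standard library are available. Lean on these libraries where they do the work, as an engineer would, in place of code of your own. Each camera call takes 0.05 s, during which the arm holds its last target. There are 200 camera calls.

## Working session

There is one attempt and no reset: what is moved stays moved. The work goes in short steps, Python scripts to look and compute and a shell command to move; the robot and the scene stay as the last step left them, time stands still between calls to the robot, and variables do not carry over. Pictures are saved under pics/ and viewed, at most 12 in all, crops included, and the job is handed in when it is done.

```bash
ls; mkdir -p pics; python3 - <<'E'
from station import bot, eyes, ticket
import cv2,numpy as np
o=bot.get_obs();print({k:np.round(v,3) for k,v in o.items()})
for n in ("top","side"):
    d=eyes.read_camera(n);cv2.imwrite(f"pics/{n}0.png",d["image"][:,:,::-1]);print(n,d["K"],d["R"],d["t"])
E
```

```text
pics
{'t': np.float64(0.0), 'q': array([ 1.212,  0.478,  0.022,  1.556, -0.011,  1.109, -0.083]), 'joint_vel': array([-0.   , -0.001,  0.001, -0.001, -0.001, -0.   ,  0.   ]), 'joint_torque': array([-1.0000e-03, -5.9645e+01,  1.6070e+00, -2.8120e+01,  1.2000e-02,
        9.0000e-03,  0.0000e+00]), 'eef_pos': array([ 0.167, -0.653,  0.23 ]), 'tool_rot': array([-0.001,  0.992,  0.125, -0.   ]), 'contact_force': array([-0.189,  0.198,  0.606]), 'torque': array([ 0.037,  0.042, -0.014]), 'grasp_force': np.float64(0.0), 'gripper_width': np.float64(0.997)}
top [[582.39198955   0.         328.81190621]
 [  0.         582.39198955 242.0565062 ]
 [  0.           0.           1.        ]] [[ 0.01357305 -0.99981256 -0.01380629]
 [-0.98209653 -0.01073547 -0.18807221]
 [ 0.18788874  0.01611182 -0.98205816]] [-0.09177345  0.61564692  1.05988819]
side [[519.71044889   0.         324.71151982]
 [  0.         519.71044889 236.23936508]
 [  0.           0.           1.        ]] [[-0.99215314 -0.1237317   0.01796146]
 [-0.07005849  0.43118897 -0.89953759]
 [ 0.10355654 -0.8937374  -0.43647395]] [0.60067263 0.14241634 0.77268133]
```

View pics/top0.png

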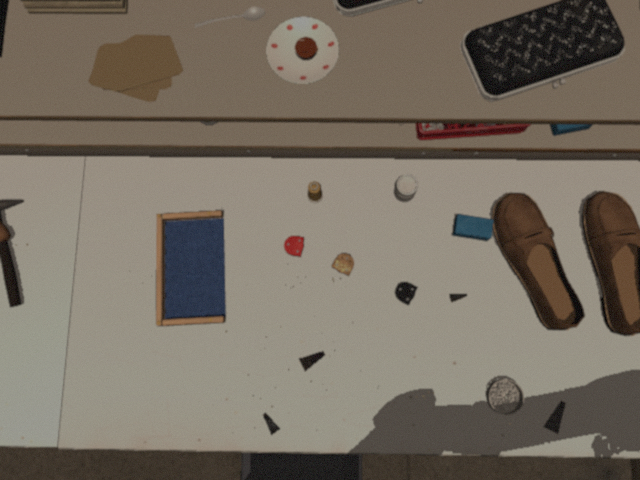

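View pics/side0.png

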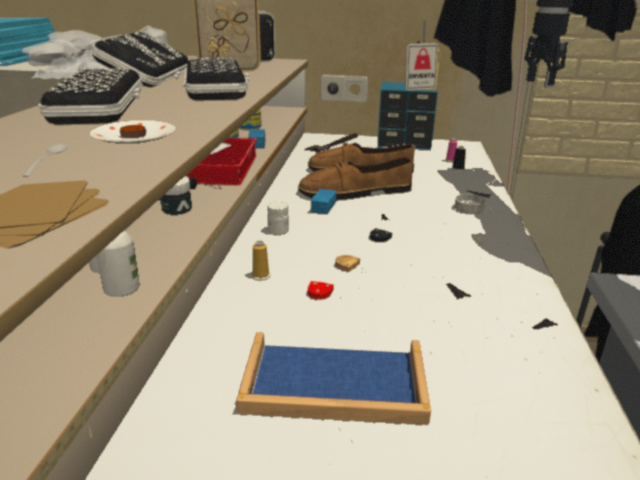

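The top view shows the frame at px (160–225, 212–322) with its mouth to the right (−y). Red is at (294,246), tan (343,264), black (405,292), spool (315,190), pot (405,187) and wax (472,227). The shelf edge is above row 150. The side view agrees.

```bash
cat > h.py <<'E'
from station import bot, eyes, ticket
import cv2,numpy as np
def ray(d,px,z):
    R,t=np.array(d["R"]),np.array(d["t"]);v=R.T@np.linalg.inv(d["K"])@[px[0],px[1],1];c=-R.T@t
    return c+v*(z-c[2])/v[2]
def tri(d1,p1,d2,p2):
    P=[np.array(d["K"])@np.c_[d["R"],d["t"]] for d in (d1,d2)]
    X=cv2.triangulatePoints(*P,np.array(p1,float),np.array(p2,float))[:,0];return X[:3]/X[3]
def blob(d,name,win):
    """largest blob of a colour within window (x0,y0,x1,y1): contour"""
    h=cv2.cvtColor(d["image"],cv2.COLOR_RGB2HSV);H,S,V=cv2.split(h)
    m={"red":((H<8)|(H>172))&(S>170)&(V>90),"tan":(H>8)&(H<25)&(S>70)&(V>90),"black":V<60,
       "blue":(H>90)&(H<115)&(S>140)}[name].astype(np.uint8)
    k=np.zeros_like(m);x0,y0,x1,y1=win;k[y0:y1,x0:x1]=m[y0:y1,x0:x1]
    k=cv2.morphologyEx(k,cv2.MORPH_CLOSE,np.ones((5,5)))
    c=cv2.findContours(k,cv2.RETR_EXTERNAL,cv2.CHAIN_APPROX_NONE)[0]
    return max(c,key=cv2.contourArea) if c else None
def cen(c):
    M=cv2.moments(c);return M["m10"]/M["m00"],M["m01"]/M["m00"]
E
python3 - <<'E'
from h import *
t=eyes.read_camera("top");s=eyes.read_camera("side")
for n,w,ws in (("red",(270,225,315,270),(290,270,350,310)),("tan",(320,245,365,285),(325,245,370,280)),("black",(385,275,425,312),(365,222,397,246))):
    c=blob(t,n,w);cs=blob(s,n,ws)
    P=np.array([ray(t,p[0],.012)[:2] for p in c])
    print(n,cv2.contourArea(c),"top@.012",ray(t,cen(c),.012).round(4),"tri",tri(t,cen(c),s,cen(cs)).round(4),"ext",P.min(0).round(3),P.max(0).round(3))
    a=cv2.minAreaRect((P*1000).astype(np.float32));print("  rect",np.round(a[0]),np.round(a[1],1),round(a[2]))
b=blob(t,"blue",(440,200,500,250));B=np.array([ray(t,p[0],.032)[:2] for p in b]);print("wax",cv2.minAreaRect((B*1000).astype(np.float32)))
for n,px,z in (("spooltop",(315,184),.066),("pottop",(406,182),.058),("mouthA",(224,213),.024),("mouthB",(225,320),.024),("backA",(159,215),.024),("backB",(159,323),.024),("shelf",(320,120),.3),("bench back",(320,156),0)):print(n,ray(t,px,z).round(3))
print("spool/pot tri", tri(t,(315,184),s,(260,243)).round(3),tri(t,(406,182),s,(278,206)).round(3))
print("frame corner tri",tri(t,(224,213),s,(260,336)).round(3),tri(t,(225,320),s,(417,344)).round(3))
for n,px in (("shelf front edge low",(300,60)),):print(n)
E
```

```text
red 237.0 top@.012 [ 0.6184 -0.014   0.012 ] tri [ 0.6179 -0.0137  0.0075] ext [ 0.6  -0.03] [0.635 0.004]
  rect [618. -13.] [34.6 34.1] 1
tan 305.5 top@.012 [ 0.5829 -0.1131  0.012 ] tri [ 0.5819 -0.1131  0.0078] ext [ 0.562 -0.132] [ 0.604 -0.09 ]
  rect [ 584. -114.] [38.8 39.2] 60
black 272.0 top@.012 [ 0.5274 -0.2345  0.012 ] tri [ 0.5266 -0.235   0.0066] ext [ 0.506 -0.254] [ 0.545 -0.217]
  rect [ 528. -234.] [34.8 37.3] 64
wax ((640.1307983398438, -347.45977783203125), (1.3718687295913696, 2.857522964477539), 45.128074645996094)
spooltop [ 0.73  -0.056  0.066]
pottop [ 0.738 -0.233  0.058]
mouthA [0.68  0.127 0.024]
mouthB [0.468 0.115 0.024]
backA [0.675 0.257 0.024]
backB [0.46  0.243 0.024]
shelf [ 0.764 -0.072  0.3  ]
bench back [ 0.81  -0.062  0.   ]
spool/pot tri [ 0.727 -0.056  0.063] [ 0.734 -0.234  0.057]
frame corner tri [0.682 0.129 0.013] [0.466 0.117 0.015]
shelf front edge low
```

```bash
cat >> h.py <<'E'
from scipy.spatial.transform import Rotation as Ro
def goal(p,yaw=93.1):
    o=bot.get_obs();q=o["tool_rot"];A=Ro.from_quat([*q[1:],q[0]])
    y=np.radians(yaw);c,s=np.cos(y),np.sin(y)
    G=Ro.from_matrix(np.array([[c,s,0],[s,-c,0],[0,0,-1]]))
    print("from",np.round(o["eef_pos"],4),"shift",(A.inv().apply(np.array(p)-o["eef_pos"])/.5).round(4),"turn",((A.inv()*G).as_rotvec()/np.pi).round(4))
E
python3 -c "
from h import *
goal((.62,-.062,.1))"
```

```text
from [ 0.1674 -0.6535  0.2307] shift [ 1.1705 -0.9211  0.2623] turn [-3.000e-04 -2.000e-04 -4.374e-01]
```

```bash
r='0.9 -0.7 0.15 0 0 -0.437 0.75'; python3 -m crank '0.9 -0.7 0.15 0 0 -0.437 0.75;0.9 -0.7 0.15 0 0 -0.437 0.75;0.9 -0.7 0.15 0 0 -0.437 0.75;0.9 -0.7 0.15 0 0 -0.437 0.75;0.9 -0.7 0.15 0 0 -0.437 0.75;0.9 -0.7 0.15 0 0 -0.437 0.75;0.9 -0.7 0.15 0 0 -0.437 0.75;0.9 -0.7 0.15 0 0 -0.437 0.75;0.9 -0.7 0.15 0 0 -0.437 0.75;0.9 -0.7 0.15 0 0 -0.437 0.75;0.9 -0.7 0.15 0 0 -0.437 0.75;0.9 -0.7 0.15 0 0 -0.437 0.75;0.9 -0.7 0.15 0 0 -0.437 0.75;0.9 -0.7 0.15 0 0 -0.437 0.75' 20
python3 -c "
from h import *
goal((.62,-.062,.06))"
```

```text
t: 1.6
eef_pos: [0.5165, -0.203, 0.1561]
tool_rot: [-0.0, 0.688, 0.726, -0.0]
contact_force: [-0.2, 0.1, -0.6]
gripper_width: 0.251
grasp_force: 0.0
from [ 0.5165 -0.203   0.1561] shift [0.2704 0.2221 0.1919] turn [-0.0002  0.     -0.    ]
```

```bash
python3 -m crank '0.27 0.222 0.1 0 0 0 0.75;0.27 0.222 0.1 0 0 0 0.75;0.27 0.222 0.1 0 0 0 0.75;0.27 0.222 0.1 0 0 0 0.75;0.27 0.222 0.192 0 0 0 0.75;0.27 0.222 0.192 0 0 0 0.75;0.27 0.222 0.192 0 0 0 0.75'
python3 - <<'E'
from h import *
goal((.62,-.062,.005))
d=eyes.read_camera("wrist");cv2.imwrite("pics/w1.png",d["image"][:,:,::-1])
c=blob(d,"red",(0,0,640,480));print(cen(c),ray(d,cen(c),.012),cv2.contourArea(c))
P=np.array([ray(d,p[0],.012)[:2] for p in c]);print(P.min(0),P.max(0))
E
```

```text
t: 2.3
eef_pos: [0.6191, -0.0649, 0.0599]
tool_rot: [-0.001, 0.689, 0.725, -0.001]
contact_force: [0.1, -0.3, 1.4]
gripper_width: 0.251
grasp_force: 0.0
from [ 0.6191 -0.0649  0.0599] shift [0.0058 0.0023 0.1098] turn [-0.0009  0.0003 -0.0012]
(320.3582768666732, 183.26010671380405) [ 0.61748692 -0.01314647  0.012     ] 5091.5
[ 0.59615345 -0.03236222] [0.63695403 0.00638253]
```

View pics/w1.png

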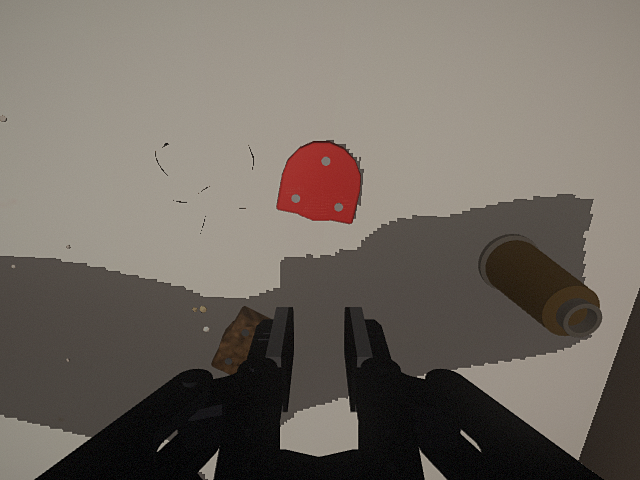

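The wrist view shows red at (320,183), its straight edge facing the fingers and centred between them. Tan is at (240,340), to the left and behind.

```bash
python3 -m crank '0.006 0.002 0.06 0 0 0 0.75;0.006 0.002 0.09 0 0 0 0.75;0.006 0.002 0.108 0 0 0 0.75;0.006 0.002 0.108 0 0 0 0.75;0.006 0.002 0.108 0 0 0 0.75'
```

```text
t: 2.85
eef_pos: [0.6216, -0.0598, 0.0071]
tool_rot: [0.0, 0.688, 0.725, 0.0]
contact_force: [0.4, 1.0, 0.2]
gripper_width: 0.247
grasp_force: 0.0
```

```bash
python3 -m crank '0 0 0.006 0 0 0 0.75;0.02 0 0.006 0 0 0 0.75;0.04 0 0.006 0 0 0 0.75;0.06 0 0.006 0 0 0 0.75;0.09 0 0.006 0 0 0 0.75;0.12 0 0.006 0 0 0 0.75;0.15 0 0.006 0 0 0 0.75;0.18 0 0.006 0 0 0 0.75;0.21 0 0.006 0 0 0 0.75;0.24 0 0.006 0 0 0 0.75;0.27 0 0.006 0 0 0 0.75;0.3 0 0.006 0 0 0 0.75;0.33 0 0.006 0 0 0 0.75;0.36 0 0.006 0 0 0 0.75;0.39 0 0.006 0 0 0 0.75;0.41 0 0.006 0 0 0 0.75;0.43 0 0.006 0 0 0 0.75;0.45 0 0.006 0 0 0 0.75;0.46 0 0.006 0 0 0 0.75;0.46 0 0.006 0 0 0 0.75'
python3 - <<'E'
from h import *
d=eyes.read_camera("wrist");cv2.imwrite("pics/w2.png",d["image"][:,:,::-1])
E
```

```text
t: 4.85
eef_pos: [0.6088, 0.1714, 0.0033]
tool_rot: [-0.0, 0.688, 0.726, 0.0]
contact_force: [0.0, -0.2, -0.2]
gripper_width: 0.245
grasp_force: 0.0
```

View pics/w2.png

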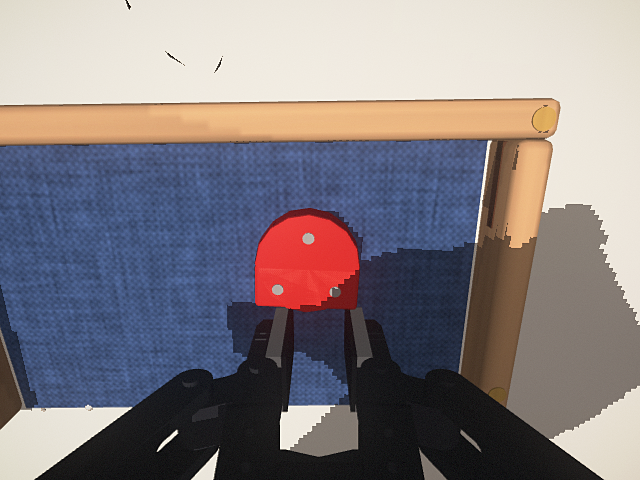

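Red sits inside the frame with its centre near (308,260), straight against the fingers. Next is tan.

```bash
python3 -m crank '-0.02 0 0 0 0 0 0.75;-0.03 0 -0.08 0 0 0 0.75;-0.06 0 -0.14 0 0 0 0.75;-0.16 -0.084 -0.14 0 0 0 0.75;-0.26 -0.084 -0.14 0 0 0 0.75;-0.36 -0.084 -0.14 0 0 0 0.75;-0.46 -0.084 -0.14 0 0 0 0.75;-0.56 -0.084 -0.14 0 0 0 0.75;-0.665 -0.084 -0.14 0 0 0 0.75;-0.665 -0.084 -0.14 0 0 0 0.75;-0.665 -0.084 -0.12 0 0 0 0.75;-0.665 -0.084 -0.12 0 0 0 0.75'
python3 - <<'E'
from h import *
goal((.585,-.163,.004))
d=eyes.read_camera("wrist");cv2.imwrite("pics/w3.png",d["image"][:,:,::-1])
c=blob(d,"tan",(180,60,460,300));print(cen(c),ray(d,cen(c),.012),cv2.contourArea(c))
P=np.array([ray(d,p[0],.012)[:2] for p in c]);print(P.min(0),P.max(0))
E
```

```text
t: 6.1
eef_pos: [0.5832, -0.1635, 0.0618]
tool_rot: [-0.001, 0.688, 0.725, -0.0]
contact_force: [0.1, 0.5, 0.1]
gripper_width: 0.251
grasp_force: 0.0
from [ 0.5832 -0.1635  0.0618] shift [0.0007 0.004  0.1156] turn [-0.0008 -0.0004 -0.0006]
(320.7490525622013, 184.66047124732245) [ 0.5817546  -0.11273978  0.012     ] 5057.5
[ 0.55896331 -0.13330695] [ 0.60230263 -0.08901611]
```

View pics/w3.png

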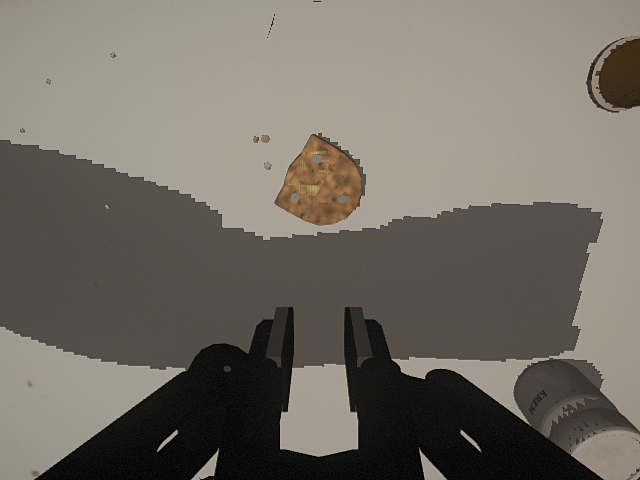

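Tan is centred ahead at (320,184), with its round side towards the fingers. I'll descend and push it, drifting slightly towards −x.

```bash
python3 -m crank '0 0.002 0.06 0 0 0 0.75;0 0.002 0.1 0 0 0 0.75;0 0.002 0.116 0 0 0 0.75;0 0.002 0.116 0 0 0 0.75;0.02 0.002 0.116 0 0 0 0.75;0.04 0.002 0.116 0 0 0 0.75;0.06 0.002 0.116 0 0 0 0.75;0.08 0 0.116 0 0 0 0.75;0.1 0 0.116 0 0 0 0.75;0.13 0 0.116 0 0 0 0.75;0.16 -0.002 0.116 0 0 0 0.75;0.19 -0.004 0.116 0 0 0 0.75;0.22 -0.006 0.116 0 0 0 0.75;0.25 -0.008 0.116 0 0 0 0.75;0.28 -0.01 0.116 0 0 0 0.75;0.31 -0.012 0.116 0 0 0 0.75;0.34 -0.014 0.116 0 0 0 0.75;0.34 -0.014 0.116 0 0 0 0.75'
python3 - <<'E'
from h import *
d=eyes.read_camera("wrist");cv2.imwrite("pics/w4.png",d["image"][:,:,::-1])
E
```

```text
t: 7.95
eef_pos: [0.5683, 0.009, 0.0054]
tool_rot: [-0.001, 0.687, 0.727, 0.001]
contact_force: [0.9, 0.9, 0.1]
gripper_width: 0.252
grasp_force: 0.0
```

View pics/w4.png

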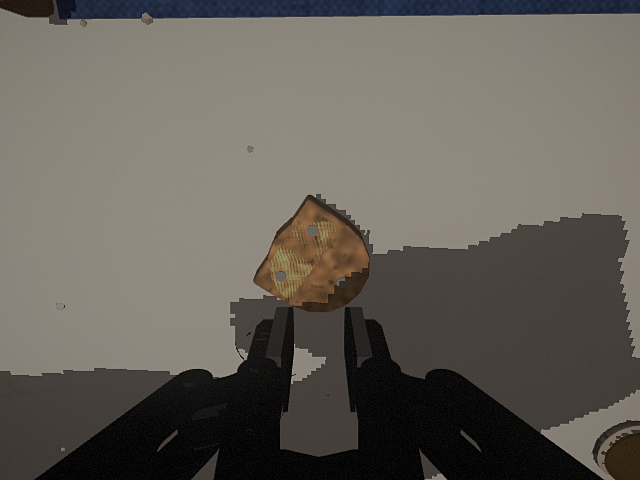

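Tan is still centred against both fingers, around (315,255), so I keep going.

```bash
python3 -m crank '0.02 0 0.002 0 0 0 0.75;0.04 -0.001 0.002 0 0 0 0.75;0.07 -0.002 0.002 0 0 0 0.75;0.1 -0.003 0.002 0 0 0 0.75;0.13 -0.004 0.002 0 0 0 0.75;0.16 -0.005 0.002 0 0 0 0.75;0.19 -0.006 0.002 0 0 0 0.75;0.22 -0.007 0.002 0 0 0 0.75;0.25 -0.008 0.002 0 0 0 0.75;0.27 -0.008 0.002 0 0 0 0.75;0.29 -0.008 0.002 0 0 0 0.75;0.3 -0.008 0.002 0 0 0 0.75;0.3 -0.008 0.002 0 0 0 0.75'
python3 - <<'E'
from h import *
goal((.531,-.29,.0035))
d=eyes.read_camera("wrist");cv2.imwrite("pics/w5.png",d["image"][:,:,::-1])
E
```

```text
t: 9.3
eef_pos: [0.5567, 0.1558, 0.0043]
tool_rot: [-0.0, 0.688, 0.726, 0.0]
contact_force: [-0.2, 0.2, 0.1]
gripper_width: 0.25
grasp_force: 0.0
from [0.5567 0.1558 0.0043] shift [-0.8876 -0.0993  0.0013] turn [ 0.0001 -0.0001 -0.0001]
```

View pics/w5.png

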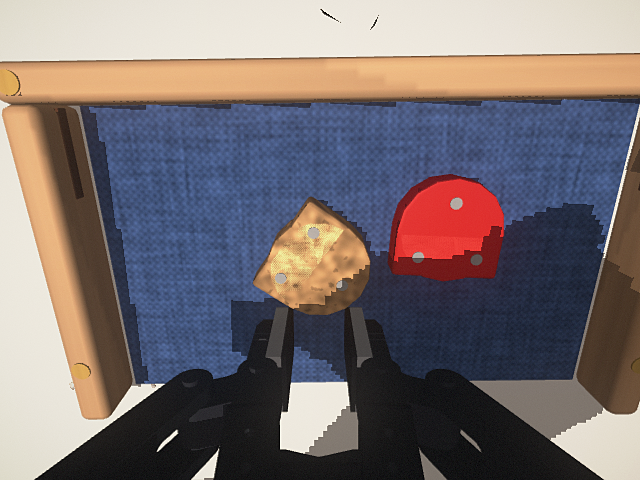

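Tan (315,255) and red (447,228) are both well inside. Now for black.

```bash
python3 -m crank '-0.02 0 0 0 0 0 0.75;-0.03 0 -0.08 0 0 0 0.75;-0.06 0 -0.14 0 0 0 0.75;-0.16 -0.05 -0.14 0 0 0 0.75;-0.26 -0.1 -0.14 0 0 0 0.75;-0.36 -0.1 -0.14 0 0 0 0.75;-0.46 -0.1 -0.14 0 0 0 0.75;-0.56 -0.1 -0.14 0 0 0 0.75;-0.66 -0.1 -0.14 0 0 0 0.75;-0.76 -0.1 -0.14 0 0 0 0.75;-0.84 -0.1 -0.14 0 0 0 0.75;-0.885 -0.1 -0.13 0 0 0 0.75;-0.885 -0.1 -0.12 0 0 0 0.75;-0.885 -0.1 -0.12 0 0 0 0.75'
python3 - <<'E'
from h import *
d=eyes.read_camera("wrist");cv2.imwrite("pics/w6.png",d["image"][:,:,::-1])
c=blob(d,"black",(220,80,420,290));print(cen(c),ray(d,cen(c),.012),cv2.contourArea(c))
E
```

```text
t: 10.75
eef_pos: [0.5285, -0.2904, 0.0633]
tool_rot: [-0.001, 0.689, 0.725, -0.0]
contact_force: [-0.1, 0.4, -0.6]
gripper_width: 0.25
grasp_force: 0.0
(319.74433317437604, 174.33323795898903) [ 0.52642003 -0.23475719  0.012     ] 5242.5
```

View pics/w6.png

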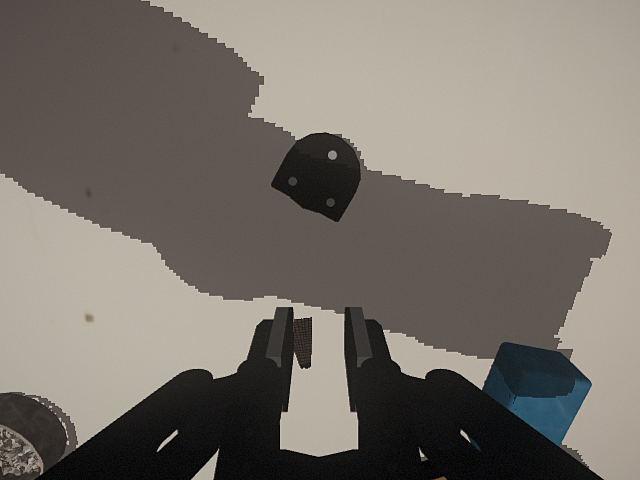

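Black is at (320,174) with its straight edge towards the fingers, tilted about 25°. The wax is clear on the right. I'll start the push slowly so the plate squares up.

```bash
python3 -m crank '0 0.001 0.06 0 0 0 0.75;0 0.001 0.1 0 0 0 0.75;0 0.001 0.118 0 0 0 0.75;0 0.001 0.118 0 0 0 0.75;0.02 0.001 0.118 0 0 0 0.75;0.04 0.001 0.118 0 0 0 0.75;0.05 0.001 0.118 0 0 0 0.75;0.06 0.001 0.118 0 0 0 0.75;0.07 0.001 0.118 0 0 0 0.75;0.08 0.001 0.118 0 0 0 0.75;0.09 0.001 0.118 0 0 0 0.75;0.1 0.001 0.118 0 0 0 0.75;0.12 0.001 0.118 0 0 0 0.75;0.14 0.001 0.118 0 0 0 0.75;0.16 0.001 0.118 0 0 0 0.75;0.18 0.001 0.118 0 0 0 0.75;0.2 0.001 0.118 0 0 0 0.75;0.2 0.001 0.118 0 0 0 0.75'
python3 - <<'E'
from h import *
goal((.511,.15,.0035))
d=eyes.read_camera("wrist");cv2.imwrite("pics/w7.png",d["image"][:,:,::-1])
E
```

```text
t: 12.6
eef_pos: [0.5254, -0.1872, 0.0052]
tool_rot: [-0.001, 0.687, 0.727, 0.0]
contact_force: [0.8, -0.1, -0.1]
gripper_width: 0.246
grasp_force: 0.0
from [ 0.5254 -0.1872  0.0052] shift [0.6749 0.0088 0.0043] turn [-0.0001 -0.0004  0.0005]
```

View pics/w7.png

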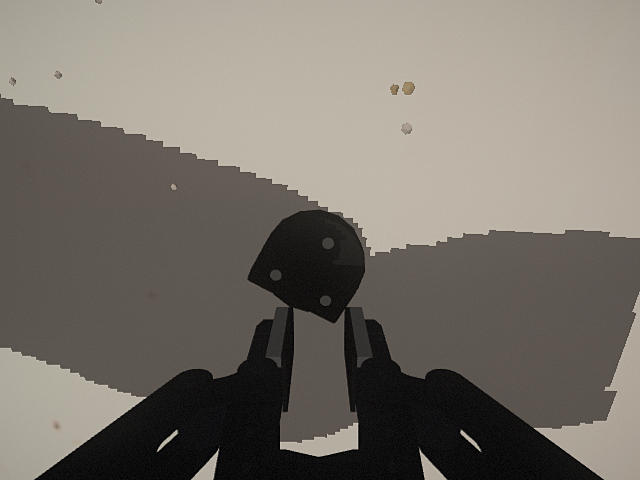

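Black has seated stably with its corner in the gap. I'll push it the rest of the way.

```bash
python3 -m crank '0.02 0 0.003 0 0 0 0.75;0.04 0 0.003 0 0 0 0.75;0.06 0 0.003 0 0 0 0.75;0.085 0 0.003 0 0 0 0.75;0.11 0 0.003 0 0 0 0.75;0.135 0 0.003 0 0 0 0.75;0.16 0 0.003 0 0 0 0.75;0.185 0 0.003 0 0 0 0.75;0.21 0 0.003 0 0 0 0.75;0.235 0 0.003 0 0 0 0.75;0.26 0 0.003 0 0 0 0.75;0.285 0 0.003 0 0 0 0.75;0.31 0 0.003 0 0 0 0.75;0.335 0 0.003 0 0 0 0.75;0.36 0 0.003 0 0 0 0.75;0.385 0 0.003 0 0 0 0.75;0.41 0 0.003 0 0 0 0.75;0.43 0 0.003 0 0 0 0.75;0.44 0 0.003 0 0 0 0.75;0.44 0 0.003 0 0 0 0.75'
python3 -m crank '0.02 0 0 0 0 0 0.75;0.04 0 0 0 0 0 0.75;0.06 -0.001 0 0 0 0 0.75;0.08 -0.002 0 0 0 0 0.75;0.1 -0.002 0 0 0 0 0.75;0.12 -0.003 0 0 0 0 0.75;0.14 -0.004 0 0 0 0 0.75;0.16 -0.004 0 0 0 0 0.75;0.18 -0.004 0 0 0 0 0.75;0.2 -0.004 0 0 0 0 0.75;0.21 -0.004 0 0 0 0 0.75;0.21 -0.004 0 0 0 0 0.75'
python3 - <<'E'
from h import *
d=eyes.read_camera("wrist");cv2.imwrite("pics/w8.png",d["image"][:,:,::-1])
E
```

```text
t: 14.65
eef_pos: [0.5138, 0.0309, 0.0039]
tool_rot: [-0.0, 0.688, 0.726, 0.0]
contact_force: [0.8, 0.8, -0.7]
gripper_width: 0.251
grasp_force: 0.0
t: 15.85
eef_pos: [0.5062, 0.1359, 0.0038]
tool_rot: [-0.0, 0.688, 0.726, 0.0]
contact_force: [-0.8, 0.1, -0.8]
gripper_width: 0.25
grasp_force: 0.0
```

View pics/w8.png

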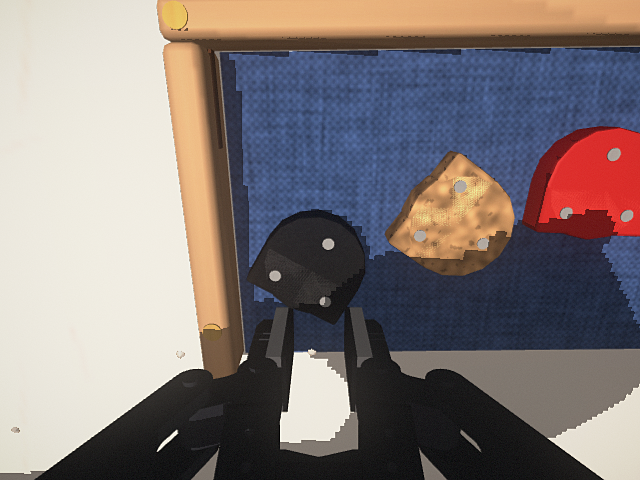

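All three are inside. Black's rear corner is at row 322, inside the mouth line at row 352. I'll back off, lift and check.

```bash
python3 -m crank '-0.03 0 0 0 0 0 0.75;-0.06 0 0 0 0 0 0.75;-0.1 0 -0.06 0 0 0 0.75;-0.16 0 -0.14 0 0 0 0.75;-0.25 0 -0.2 0 0 0 0.75;-0.35 0 -0.25 0 0 0 0.75;-0.45 0 -0.3 0 0 0 0.75;-0.55 0 -0.3 0 0 0 0.75;-0.55 0 -0.3 0 0 0 0.75;-0.55 0 -0.3 0 0 0 0.75'
python3 - <<'E'
from h import *
d=eyes.read_camera("top")
for n,w in (("red",(160,215,222,320)),("tan",(166,222,222,312)),("black",(166,222,222,312))):
    c=blob(d,n,w);P=np.array([ray(d,p[0],.012)[:2] for p in c]);print(n,cv2.contourArea(c),ray(d,cen(c),.012).round(3),P.min(0).round(3),P.max(0).round(3))
a=d["image"][140:340,130:530];cv2.imwrite("pics/t2.png",cv2.resize(a[:,:,::-1],None,fx=2,fy=2))
E
```

```text
t: 16.9
eef_pos: [0.5195, -0.1452, 0.1538]
tool_rot: [0.0, 0.691, 0.723, -0.001]
contact_force: [0.3, 0.5, 0.0]
gripper_width: 0.248
grasp_force: 0.0
red 284.0 [0.604 0.2   0.012] [0.584 0.182] [0.623 0.22 ]
tan 305.0 [0.555 0.185 0.012] [0.534 0.165] [0.574 0.209]
black 342.5 [0.505 0.164 0.012] [0.485 0.139] [0.532 0.184]
```

View pics/t2.png

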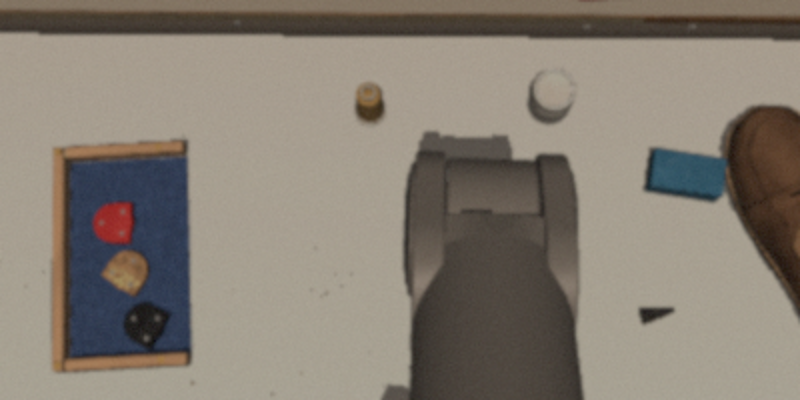

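The crop shows all three tips completely inside the frame: red (113,222), tan (126,271), black (146,323). The spool, pot and wax stand where they were.

```bash
python3 -c "
from station import ticket
print(ticket.hand_in())"
```

```text
the job is handed in; nothing more can be done
None
```

All three heel tips lie flat and completely inside the frame, the wax block, cream pot and spool look unmoved in the last picture, and the job was handed in at about 17 s; no verdict was returned.

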